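Hang the keyhole cover on the control box

ROBOT

A 7-joint arm with a two-finger parallel gripper is mounted at the origin on the work surface. World frame = base frame: x ahead of the robot, y to its left, z up, the work surface at z = 0. Lengths are in mm, angles in rad, forces in N, time in s.
With the tool pointing down it reaches from about 400 to 900 mm from the base axis. Payload 5.6 kg.
Tool frame: the origin (TCP) lies on the centre line of the jaws, within the pads' length; the fingertips stand 25 mm ahead of it and the grasp point (between the pads) lies 6 mm ahead of it (env.tip_extent is the distance from the TCP to the fingertips, in mm); z points along the fingers, y is the line along which they close (so a half turn about z gives the same grasp; the last joint's range is limited). The gripper opens to 92 mm and grips with 3 to 60 N. Pads are 20 mm wide; open, the fingers measure 128 mm over their backs; the gripper's body (75 mm by 189 mm) begins 69 mm behind the grasp point.
Start: joints at [-1.158, 0.468, -0.012, 1.603, 0.006, 1.071, -0.056], TCP at [286.156, 583.629, 239.592] pointing down, gripper open.
Joint ranges: [-2.53, 2.53], [-0.31, 2.02], [-1.57, 1.55], [0.28, 2.44], [-1.29, 4.43], [0.15, 1.84], [-2.92, 2.92]. Speed limits (rad/s): [2.57, 2.57, 3.14, 3.14, 3.14, 3.14, 3.14].

INTERFACE

Orientations are given as a unit quaternion [x, y, z, w].
In Python, from workcell import env gives the robot as it stands.
- The arm moves only by the tool send_rows, never from a script. Its argument "rows" is a list of rows, each a list of 6 numbers: the shift along the world's x, y, z normalised to -1 to 1, where 1 is 0.02 m, then the turn, a rotation vector about the world's x, y, z normalised to -1 to 1, where 1 is 0.08 rad. In form: [[tx, ty, tz, ax, ay, az], ...]. A call has 1 to 12 rows; each row shifts and turns the commanded pose from where the row before left it; what a row does not reach is not made up. A row lasts 1/10 s, in which the tool goes at most 50 mm and 8.59 degrees, less where a joint would pass 70% of its speed; a pose out of reach is approached as far as the arm can. A call with a number of a shift or a turn outside -1 to 1 is refused whole. A call with a gripper value outside its range is refused whole. "fingers" is the gripper command: -1 is fully open, 1 is shut, values between are in proportion, set as the call begins (left out, the last holds). The fingers move at their own pace and stop on an object; "grip_force" is the grip in N (left out, the last holds). Time passes only in rows, so rows that do not move let the fingers close. It gives the time, the measured TCP pose, the force, the opening and the grip force at its end, in the units of the state.
- env.sense(): the state, without advancing time (a new reading comes with each control period).
- env.grab_frame(name): name is "scene" or "top" or "wrist"; returns a dict with "color" (420x560x3 uint8, blue, green, red), "range_z" (420x560 float32, mm along the optical axis (not along the pixel's ray), 0 where there is no reading), "fx", "fy", "cx", "cy" (pixels), "k1" (the pictures are not rectified: a ray, as slopes to the right and down, at radius r is drawn at 1 + k1 r^2 times it, then the intrinsics apply), "extrinsics" (4x4, takes a point from world to camera coordinates). Camera axes: x right, y up, looking along -z (the intrinsics and any distortion apply to the point x, -y, -z); pixel columns grow to the right and rows downward; lengths in mm; the calibration is good to about 2 mm. A picture is of the moment at which its call begins.
- env.close_job(): hands the job in; it is judged then, once.
Trained networks look in the newest picture that a camera, given by its name, has taken for a name from the list of things; names that differ only in an ending like _2 or _b are one class to them, and where a whole thing is asked for, a point or a joint stands for the part that bears it (a point fixed in the world has none). Each returns a list of dicts, best first, with "conf" (0 to 1); they miss things now and then, are a little off and sometimes report something else, mostly with a low value. They report only what shows in the picture. A call takes as long as a camera call. They do not tell look-alikes from the thing itself.
- env.outline_of(camera, thing): "pixels" (420x560 bool, what is visible of it) and "centre" ([column, row] in pixels, amid what is visible of it).
The state is a dict: "t": time; "qpos": joint angles; "joint_velocities": joint speeds; "joint_efforts": joint torques, N m; "ee_pos": TCP position; "tool_rot": TCP orientation; "contact_force": force on the tool from outside, world axes, zero at the start; "ft_torque": the same for the moment, N m; "grip_width": opening from 0.0 (shut) to 1.0 (fully open); "finger_force": force on a finger pad.
Only numpy, scipy, OpenCV 4.12 (cv2) and the standard library are available. Lean on these libraries where they do the work, as an engineer would, in place of code of your own. Each camera call takes 0.05 s, during which the arm holds its last target. There are 200 camera calls.

TASK

Close the service opening in the sloping front of the control box: pick up the cover plate that has the keyhole slot, fit the keyhole over the screw head standing out of the panel (feel for it gently, the screw is not clamped exactly in the middle), then pull the cover straight down the slope until it stops and is locked under the head. Let go with the cover flat and square on the panel, never push it hard against the box or the screw, and leave the other plate and everything else where they are.

Things in the scene. Friction and masses are not known exactly. Their poses are not given: they have to be found in the camera images.
- face: Sloping white front panel of the fixed control box, 231 long up the slope x 220 wide, tilted 30 degrees from level, low edge nearest the robot. Axes: x up the slope, y left, z straight out of the panel. Origin: on the panel's flat surface, mid-width, 60 below the top edge. The service opening (70 x 50) lies 40 to 110 down the slope from it. Keys at the panel's sides stay clear of the cover.
- screw_mid (a point): Same point as the panel's origin: middle of a crosswise dark slot, in which one steel screw is clamped square to the panel, immovable. The screw's axis is off-centre by an unknown amount: anywhere from 16 left to 16 right of this point along the panel's y, at x = 0. Shank diameter 6; flat head diameter 18, 4 thick, with a gap of 7 beneath it (head top 11 above the panel).
- cover: The cover: bare aluminium plate 152 x 90 x 4, about 0.3 kg, flat on the table, black upright grip block on top. Axes: x along it to the keyhole end, y across, z up on the grip side. Origin: plate's underside, below the block's middle. Plate spans x -60 to 92, y -45 to 45. Fitted, x points up the slope; locked, it lies flat with its origin 74 down the slope from the screw's axis.
- cover_key (a point): Centre of the keyhole's wide entry, on the plate's underside, at x = 50, y = 0 of the cover. Cut right through. The entry is eight-sided, 24 across; slanted sides narrow it into a slot 10 wide that runs towards the cover's +x and ends at x = 77, where the screw's axis stops at x = 74.
- cover_grip (a point): Middle of the cover's grip block, 28 above the plate's underside. The block is 24 (along the cover's x) by 60 (along y), and stands from 4 to 48 above the underside.
- blank_grip (a point): Grip centre of the OTHER plate: same plate and grip, but no keyhole, only four small dark dots at its corners. Not to be used.
- test_block_center (a point): Centre of a steel hardness test disc, diameter 64, 16 thick, lying on the table; bystander.
- puck_center (a point): Centre of a black moulded specimen, diameter 30, 20 tall, on the table; bystander.
- mouse: Black computer mouse, 105 x 60 x 26, bystander; origin under its centre.
- screwdriver: Screwdriver lying on the table, bystander; origin under its middle.
- loupe: Black loupe, diameter 40, 40 tall, bystander; origin under its centre.
- specimen_tray: White divided tray, 100 x 100 x 30, bystander; origin under its centre.
- mug: White mug, diameter 80, 90 tall, bystander; origin under its centre.
- console: The whole control box with its panel and screw, fixed, 200 deep (towards the robot) x 220 wide, 45 tall in front and 160 at the back; origin on the table under its centre, x away from the robot.
Mind the look-alikes: they are no part of the job. What is shaped like the cover but brown or pink is not meant.

How it is judged:
By the outcome, as a careful person would: the job done as asked, in the order asked, and still so for the second after the job is handed in, with the robot touching nothing.
It also fails if it takes over 61 s, if anything falls off the work surface, if the arm or the gripper's body presses on something with over 40 N, if the wrist force passes 120 N, or if a joint passes its speed limit or range.

## Working session

There is one attempt and no reset: what is moved stays moved. The work goes in short steps, Python scripts to look and compute and a tool call to move; the robot and the scene stay as the last step left them, time stands still between calls to the robot, and variables do not carry over. Pictures are saved under pics/ and viewed, at most 10 in all, crops included, and the job is handed in when it is done.

Besides the shell and the picture viewer there is one more tool, called after "Emit:" by a JSON object that holds its "fn" and its "kwargs", one argument or row to a line. send_rows: Moves the arm, as the interface text tells. Scaled input: -1 to 1 covers 0.02 m each way for a shift and 0.08 rad each way for a turn. Its arguments: {"type":"object","properties":{"rows":{"type":"array"},"fingers":{"type":"number"},"grip_force":{"type":"number"}},"required":["rows"]}

```bash
mkdir -p pics; ls; cat > h.py <<'E'
import numpy as np, cv2, pickle
from workcell import env
def grab(n):
    f=env.grab_frame(n); pickle.dump(f,open(f'/tmp/{n}.pkl','wb')); return f
def rays(f,uv):
    uv=np.atleast_2d(np.float64(uv)); K=np.array([[f['fx'],0,f['cx']],[0,f['fy'],f['cy']],[0,0,1.]])
    return cv2.undistortPoints(uv[:,None],K,np.array([f['k1'],0,0,0.]))[:,0]
def world(f,uv,z=None):
    uv=np.atleast_2d(uv); r=rays(f,uv)
    if z is None: z=f['range_z'][uv[:,1].astype(int),uv[:,0].astype(int)]
    pc=np.c_[r[:,0]*z,-r[:,1]*z,-np.ones(len(r))*z]
    E=np.array(f['extrinsics']); return (pc-E[:3,3])@E[:3,:3]
def plane(f,uv,n,d):  # intersect with n.p=d
    r=rays(f,uv); E=np.array(f['extrinsics']); R=E[:3,:3]
    c=-R.T@E[:3,3]; w=np.c_[r[:,0],-r[:,1],-np.ones(len(r))]@R
    return c+w*((d-n@c)/(w@n))[:,None]
def proj(f,p):
    E=np.array(f['extrinsics']); q=np.atleast_2d(p)@E[:3,:3].T+E[:3,3]
    x=q[:,0]/-q[:,2]; y=-q[:,1]/-q[:,2]; k=1+f['k1']*(x*x+y*y)
    return np.c_[f['fx']*x*k+f['cx'],f['fy']*y*k+f['cy']]
E
python3 - <<'E'
from h import *
ims=[]
for n in('scene','top'):
    f=grab(n); cv2.imwrite(f'pics/{n}0.png',f['color'])
    for t in('cover','face','blank_grip','console'):
        for o in env.outline_of(n,t)[:3]:
            print(n,t,round(o['conf'],2),o['centre'],o['pixels'].sum(),world(f,[o['centre']]).round())
print(env.sense(), env.tip_extent)
E
```

```text
pics
scene cover 0.94 [387.7, 210.8] 1090 [[301. 248.  45.]]
scene cover 0.76 [375.0, 269.0] 1231 [[498. 298.   7.]]
scene cover 0.71 [430.4, 291.8] 1522 [[483. 469.   3.]]
scene face 0.66 [254.9, 238.4] 3279 [[630. -50.  73.]]
scene blank_grip 0.84 [223.8, 185.3] 907 [[ 457. -287.    2.]]
scene console 0.85 [254.7, 252.4] 5290 [[713.   2. 146.]]
top cover 0.8 [129.1, 214.7] 1150 [[497. 474.   7.]]
top cover 0.71 [201.8, 287.1] 1349 [[264. 222.  50.]]
top cover 0.2 [285.0, 158.8] 5210 [[660. -41.  84.]]
top face 0.73 [282.4, 162.2] 5256 [[650. -33.  83.]]
top blank_grip 0.97 [358.4, 220.0] 1275 [[ 472. -276.    6.]]
top blank_grip 0.44 [285.2, 161.6] 5307 [[649. -42.  95.]]
top console 0.95 [283.2, 157.9] 5319 [[661. -36.  92.]]
{'t': 0.5, 'qpos': array([-1.15801076,  0.46751774, -0.01161492,  1.60274193,  0.00604773,
        1.07138779, -0.05631956]), 'joint_velocities': array([ 1.23273857e-03,  4.53999353e-04, -8.23682704e-04,  3.67230648e-05,
        4.68774310e-04,  5.67368476e-04,  1.30981760e-03]), 'joint_efforts': array([-3.53462838e-04, -5.19974685e+01, -1.24918803e-02, -2.43836850e+01,
       -5.66739868e-02,  1.21850346e-02,  4.97896576e-05]), 'ee_pos': array([286.14563444, 583.61247577, 239.56346993]), 'tool_rot': array([ 2.25951847e-01,  9.74138471e-01, -1.63220124e-05,  3.50321689e-05]), 'contact_force': array([-0.03534429,  0.4694582 ,  1.17274193]), 'ft_torque': array([0.00538867, 0.02671022, 0.0408002 ]), 'finger_force': 0.0, 'grip_width': 1.0032237879644184} 25.0
```

View pics/scene0.png

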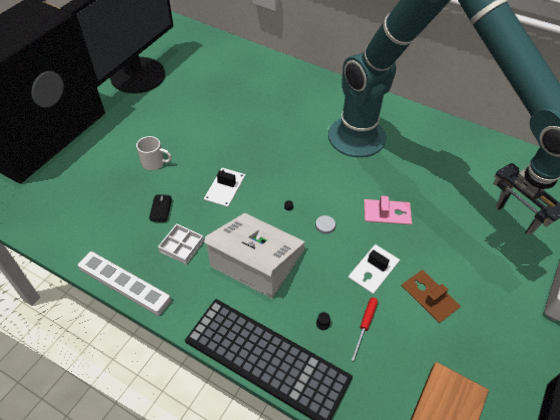

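View pics/top0.png

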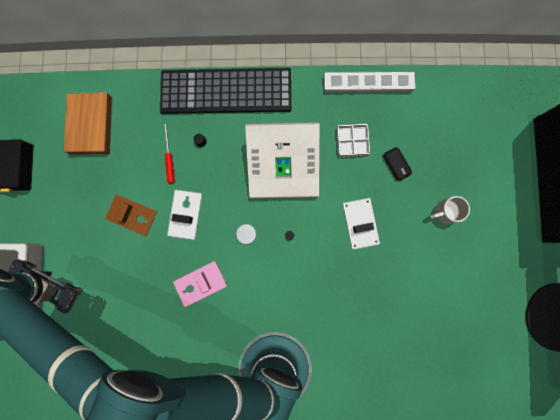

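The scene and top views agree. Candidates in the top image are the brown plate (131,215), the pink plate (200,284), the blank white plate with corner dots and no keyhole (361,223), and the white/aluminium plate with keyhole (185,214). I choose (185,214); its keyhole is near (186,201). The panel slot and screw are near (283,145).

```bash
python3 - <<'E'
from h import *
f=pickle.load(open('/tmp/top.pkl','rb')); c=f['color']
a=cv2.resize(c[180:250,150:220],None,fx=5.5,fy=5.5,interpolation=cv2.INTER_CUBIC)
b=cv2.resize(c[115:205,240:330],(385,385),interpolation=cv2.INTER_CUBIC)
cv2.imwrite('pics/crop1.png',np.hstack([a,b]))
m=((c.min(2)>140)).astype(np.uint8)
m2=np.zeros_like(m);m2[180:250,150:220]=m[180:250,150:220]
cs,_=cv2.findContours(m2,0,2);k=max(cs,key=cv2.contourArea)
r=cv2.boxPoints(cv2.minAreaRect(k)); P=plane(f,r,np.array([0,0,1.]),4.)
print(r.round(1),P.round(1),P.mean(0),np.linalg.norm(P-np.roll(P,1,0),axis=1))
# block top: dark & height ~48
W=world(f,np.argwhere(np.ones((70,70)))[:,::-1]+[150,180])
dk=(W[:,2]>35)&(W[:,2]<60); print('blk',dk.sum(),W[dk].mean(0), cv2.minAreaRect(np.float32(W[dk][:,:2])))
# panel plane
vv,uu=np.mgrid[125:198,248:320]; W=world(f,np.c_[uu.ravel(),vv.ravel()])
W=W[W[:,2]>30]
for _ in range(5):
    A=np.c_[W[:,:2],np.ones(len(W))]; s=np.linalg.lstsq(A,W[:,2],rcond=None)[0]; e=A@s-W[:,2]; W=W[abs(e)<max(3,1.5*e.std())]
print('plane',s,np.degrees(np.arctan(np.hypot(*s[:2]))),np.degrees(np.arctan2(s[1],s[0])),len(W),W.min(0),W.max(0))
E
```

```text
[[166.6 235.3]
 [174.4 188.6]
 [201.8 193.1]
 [194.  239.8]] [[428.5 348.2   4. ]
 [581.9 325.    4. ]
 [565.7 233.8   4. ]
 [413.1 257.8   4. ]] [497.30537442 291.18916689   4.        ] [ 91.74087609 155.18625874  92.66336702 154.54634857]
blk 145 [479.86527201 292.08233343  48.12628702] ((480.1860046386719, 293.0500793457031), (58.809837341308594, 24.168193817138672), 81.12953186035156)
plane [ 5.75485111e-01  3.69417616e-03 -2.68267127e+02] 29.920296331897628 0.36779021949461455 3015 [ 547.19854983 -144.12186173   44.01405493] [748.0498467   74.93324369 163.56013206]
```

View pics/crop1.png

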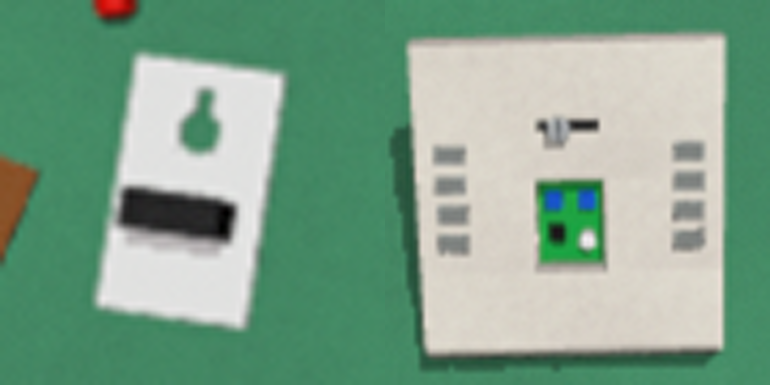

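The left crop shows the bare plate with the real keyhole (crop 200,125) and a black block (178,215), so this is the cover. On the right, the screw stands left (+y) of the slot's middle by roughly 8 mm. The sizes, the 30° tilt and the heights all check out, so I'm moving over the cover.

Emit:
{"fn": "send_rows", "kwargs": {
  "rows": [
    [0.61, -0.91, -0.2, 0, 0, -0.99],
    [0.61, -0.91, -0.2, 0, 0, -0.99],
    [0.61, -0.91, -0.2, 0, 0, -0.99],
    [0.61, -0.91, -0.2, 0, 0, -0.99],
    [0.61, -0.91, -0.2, 0, 0, -0.99],
    [0.61, -0.91, -0.2, 0, 0, -0.99],
    [0.61, -0.91, -0.2, 0, 0, -0.99],
    [0.61, -0.91, -0.2, 0, 0, -0.99],
    [0.61, -0.91, -0.2, 0, 0, -0.99],
    [0.61, -0.91, -0.2, 0, 0, -0.99],
    [0.61, -0.91, -0.2, 0, 0, -0.99],
    [0.61, -0.91, -0.2, 0, 0, -0.99]
  ],
  "fingers": -1
}}

```text
t: 1.7
ee_pos: [433.0, 364.6, 191.6]
tool_rot: [0.648, 0.762, 0.0, 0.0]
contact_force: [0.3, -0.0, -0.3]
grip_width: 1.0
finger_force: 0.0
```

Emit:
{"fn": "send_rows", "kwargs": {
  "rows": [
    [0.61, -0.91, -0.2, 0, 0, -0.99],
    [0.61, -0.91, -0.2, 0, 0, -0.99],
    [0.61, -0.91, -0.2, 0, 0, -0.99],
    [0.61, -0.91, -0.2, 0, 0, -0.99],
    [0, 0, 0, 0, 0, 0],
    [0, 0, 0, 0, 0, 0]
  ]
}}

```text
t: 2.3
ee_pos: [481.5, 292.2, 175.4]
tool_rot: [0.759, 0.651, -0.0, -0.0]
contact_force: [0.2, 0.2, 0.5]
grip_width: 0.998
finger_force: 0.0
```

```bash
python3 - <<'E'
from h import *
from scipy.spatial.transform import Rotation as R
s=env.sense(); print(s['t'],s['ee_pos'],s['qpos'].round(3)); M=R.from_quat(s['tool_rot']).as_matrix(); print(M.round(3))
f=grab('wrist'); cv2.imwrite('pics/w1.png',f['color'])
for nm,f in(('wrist',f),('top',grab('top'))):
  for o in env.outline_of(nm,'cover')[:3]+env.outline_of(nm,'cover_grip')[:2]:
    print(nm,round(o['conf'],2),o['centre'],o['pixels'].sum(),world(f,[o['centre']]).round())
f=pickle.load(open('/tmp/wrist.pkl','rb'))
vv,uu=np.mgrid[0:420:2,0:560:2]; uv=np.c_[uu.ravel(),vv.ravel()]; W=world(f,uv); c=f['color'][uv[:,1],uv[:,0]]
near=(np.hypot(W[:,0]-481,W[:,1]-293)<130)&(f['range_z'][uv[:,1],uv[:,0]]>0)
b=near&(W[:,2]>44)&(W[:,2]<54)&(c.max(1)<90); print('blk',b.sum(),cv2.minAreaRect(np.float32(W[b][:,:2])),W[b][:,2].mean())
p=near&(W[:,2]<15)&(c.min(1)>130); print('plate',p.sum(),cv2.minAreaRect(np.float32(W[p][:,:2])),W[p][:,2].mean())
E
```

```text
2.3 [481.53697054 292.15007992 175.38550921] [-0.872  0.406  0.335  1.894 -0.171  0.87  -0.604]
[[ 0.153  0.988 -0.   ]
 [ 0.988 -0.153 -0.   ]
 [-0.    -0.    -1.   ]]
wrist 0.93 [266.1, 39.8] 8177 [[494. 437.   6.]]
wrist 0.64 [83.1, 253.8] 6937 [[266. 262.   6.]]
wrist 0.58 [287.5, 193.3] 12243 [[493. 294.   5.]]
wrist 0.93 [264.6, 44.7] 8262 [[492. 434.   1.]]
wrist 0.83 [82.9, 251.4] 6805 [[263. 263.   2.]]
top 0.82 [201.4, 285.1] 1329 [[270. 225.  43.]]
top 0.69 [183.9, 217.0] 1109 [[484. 281.  48.]]
top 0.93 [198.6, 283.4] 1243 [[276. 232.  50.]]
top 0.66 [187.3, 215.1] 1011 [[494. 280.   7.]]
blk 421 ((477.9215087890625, 293.90325927734375), (57.8062744140625, 23.502038955688477), 81.63290405273438) 48.754287495266745
plate 2556 ((494.0650329589844, 290.8727111816406), (89.2259292602539, 154.05406188964844), 81.11700439453125) 4.8111610055414795
```

Emit:
{"fn": "send_rows", "kwargs": {
  "rows": [
    [-0.03, 0.02, -0.9, 0, 0, 0],
    [-0.03, 0.02, -0.9, 0, 0, 0],
    [-0.03, 0.01, -0.9, 0, 0, 0],
    [-0.03, 0.01, -0.9, 0, 0, 0],
    [0, 0, -0.9, 0, 0, 0],
    [0, 0, -0.9, 0, 0, 0],
    [0, 0, -0.9, 0, 0, 0],
    [0, 0, -0.35, 0, 0, 0],
    [0, 0, -0.35, 0, 0, 0],
    [0, 0, 0, 0, 0, 0]
  ]
}}

```text
t: 3.6
ee_pos: [478.7, 293.7, 35.2]
tool_rot: [0.759, 0.651, -0.0, -0.0]
contact_force: [0.7, 0.8, 0.2]
grip_width: 1.002
finger_force: 0.0
```

Emit:
{"fn": "send_rows", "kwargs": {
  "rows": [
    [0, 0, 0, 0, 0, 0],
    [0, 0, 0, 0, 0, 0],
    [0, 0, 0, 0, 0, 0],
    [0, 0, 0, 0, 0, 0],
    [0, 0, 0, 0, 0, 0],
    [0, 0, 0, 0, 0, 0],
    [0, 0, 0, 0, 0, 0],
    [0, 0, 0, 0, 0, 0]
  ],
  "fingers": 1,
  "grip_force": 50
}}

```text
t: 4.4
ee_pos: [478.9, 293.6, 35.6]
tool_rot: [0.759, 0.651, -0.0, 0.0]
contact_force: [0.0, 0.1, 1.1]
grip_width: 0.326
finger_force: 0.0
```

Emit:
{"fn": "send_rows", "kwargs": {
  "rows": [
    [0, 0, 0, 0, 0, 0],
    [0, 0, 0, 0, 0, 0],
    [0, 0, 0, 0, 0, 0],
    [0, 0, 0, 0, 0, 0]
  ]
}}

```text
t: 4.8
ee_pos: [478.9, 293.6, 35.6]
tool_rot: [0.759, 0.651, -0.0, 0.0]
contact_force: [0.0, -0.8, 0.7]
grip_width: 0.259
finger_force: 50.0
```

Emit:
{"fn": "send_rows", "kwargs": {
  "rows": [
    [0, 0, 0.2, 0, 0, 0],
    [0, 0, 0.5, 0, 0, 0.2],
    [0, 0, 0.9, 0, 0, 0.2],
    [0, 0, 0.9, 0, 0, 0.2],
    [0, 0, 0.9, 0, 0, 0.2],
    [0, 0, 0.9, 0, 0, 0.2],
    [0, 0, 0.9, 0, 0, 0.2],
    [0, 0, 0.9, 0, 0, 0.2],
    [0, 0, 0.9, 0, 0, 0.2],
    [0, 0, 0.9, 0, 0, 0.2],
    [0, 0, 0.9, 0, 0, 0.12]
  ]
}}

```text
t: 5.9
ee_pos: [478.6, 293.2, 212.8]
tool_rot: [0.706, 0.708, -0.0, 0.0]
contact_force: [-0.4, -0.3, -2.9]
grip_width: 0.255
finger_force: 50.0
```

Emit:
{"fn": "send_rows", "kwargs": {
  "rows": [
    [0.35, -1, 0, 0, -0.41, 0],
    [0.35, -1, 0, 0, -0.41, 0],
    [0.35, -1, 0, 0, -0.41, 0],
    [0.35, -1, 0, 0, -0.41, 0],
    [0.35, -1, 0, 0, -0.41, 0],
    [0.35, -1, 0, 0, -0.41, 0],
    [0.35, -1, 0, 0, -0.41, 0],
    [0.35, -1, 0, 0, -0.41, 0],
    [0.35, -1, 0, 0, -0.41, 0],
    [0.35, -1, 0, 0, -0.41, 0],
    [0.35, -1, 0, 0, -0.41, 0],
    [0.35, -1, 0, 0, -0.41, 0]
  ]
}}

```text
t: 7.1
ee_pos: [562.4, 52.6, 211.9]
tool_rot: [0.693, 0.694, 0.138, 0.139]
contact_force: [-0.1, 0.0, -3.2]
grip_width: 0.258
finger_force: 50.0
```

Emit:
{"fn": "send_rows", "kwargs": {
  "rows": [
    [0.35, -1, 0, 0, -0.41, 0],
    [0.35, -1, 0, 0, -0.41, 0],
    [0.35, -1, 0, 0, -0.41, 0],
    [0.35, -0.95, 0, 0, -0.41, 0],
    [0, 0, 0, 0, 0, 0],
    [0, 0, 0, 0, 0, 0]
  ]
}}

```text
t: 7.7
ee_pos: [590.2, -25.8, 211.5]
tool_rot: [0.683, 0.683, 0.183, 0.183]
contact_force: [0.0, 0.4, -4.0]
grip_width: 0.26
finger_force: 50.0
```

```bash
python3 - <<'E'
from h import *
from scipy.spatial.transform import Rotation as R
s=env.sense(); print(s['t'],s['ee_pos'],s['qpos'].round(3),s['contact_force'],s['ft_torque']); M=R.from_quat(s['tool_rot']).as_matrix(); print(M.round(3))
f=grab('wrist'); cv2.imwrite('pics/w2.png',f['color']); E=np.array(f['extrinsics']);c=-E[:3,:3].T@E[:3,3]; print('cam',c,E[:3,:3].round(2),f['fx'])
print('screw px',proj(f,[[696,-26,130],[696,-35,130]]))
E
```

```text
7.7 [590.18508771 -25.75614264 211.53513155] [-0.293  0.207  0.308  2.179 -0.241  0.248  0.211] [ 0.04567464  0.3565095  -4.02901363] [-0.00137614  0.91050404  0.03990459]
[[-0.     0.866  0.5  ]
 [ 1.     0.    -0.   ]
 [-0.     0.5   -0.866]]
cam [516.86410311  47.72244953 337.93337079] [[ 0.87 -0.    0.5 ]
 [ 0.13  0.96 -0.23]
 [-0.48  0.27  0.84]] 313.91123789133655
screw px [[334.17612425 208.4424427 ]
 [333.69105953 218.11674924]]
```

View pics/w2.png

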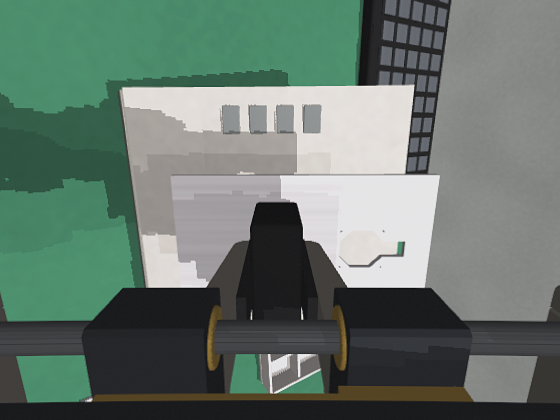

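The wrist view shows the cover held flat, with the keyhole entry at (366,247), hiding the screw. I'm stepping 80 mm aside in -y so the wrist camera sees the screw.

Emit:
{"fn": "send_rows", "kwargs": {
  "rows": [
    [0, -1, 0, 0, 0, 0],
    [0, -1, 0, 0, 0, 0],
    [0, -1, 0, 0, 0, 0],
    [0, -1, 0, 0, 0, 0],
    [0, 0, 0, 0, 0, 0],
    [0, 0, 0, 0, 0, 0]
  ]
}}

```text
t: 8.35
ee_pos: [590.9, -104.2, 211.6]
tool_rot: [0.682, 0.684, 0.183, 0.183]
contact_force: [-0.2, 1.3, -2.8]
grip_width: 0.256
finger_force: 50.0
```

```bash
python3 - <<'E'
from h import *
s=env.sense(); print(s['t'],s['ee_pos'])
f=grab('wrist'); c=f['color']; 
p=proj(f,[[696,-26,130]])[0]; print(p)
u,v=p.astype(int); x0,y0=max(u-60,0),max(v-60,0); print(x0,y0)
a=cv2.resize(c[y0:y0+120,x0:x0+120],(600,600),interpolation=cv2.INTER_CUBIC); cv2.imwrite('pics/w3.png',a)
E
```

```text
8.35 [ 590.88917283 -104.20903592  211.55254269]
[338.238497   116.62887052]
278 56
```

View pics/w3.png

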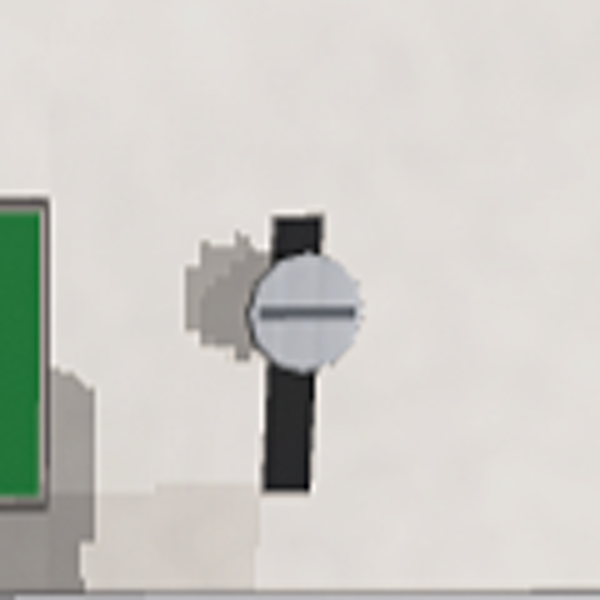

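The screw is clear: head centre at full-image px (338.6,117.8), slot ends at (337.2,98.8) and (334.8,153.8). So it sits towards the +y end.

```bash
python3 - <<'E'
from h import *
from scipy.spatial.transform import Rotation as R
s=env.sense(); M=R.from_quat(s['tool_rot']).as_matrix(); T=s['ee_pos']
f=pickle.load(open('/tmp/wrist.pkl','rb')); rz=f['range_z']
# panel plane from depth, fixed 30deg check
vv,uu=np.mgrid[60:165:3,150:400:3]; uv=np.c_[uu.ravel(),vv.ravel()]; W=world(f,uv); W=W[rz[uv[:,1],uv[:,0]]>0]
for _ in range(6):
    m=W.mean(0); n=np.linalg.svd(W-m)[2][2]; n*=np.sign(n[2]); e=(W-m)@n; W=W[abs(e)<max(1.5,1.5*e.std())]
print('n',n,'d',n@m,len(W),'tool z',M[:,2])
d=n@m
u=np.array([n[2],0,-n[0]]);u/=np.linalg.norm(u)
sl=plane(f,[[337.2,98.8],[334.8,153.8]],n,d); hd=plane(f,[[338.6,117.8]],n,d+11)[0]
mid=sl.mean(0); print('slot',sl.round(1),np.linalg.norm(sl[0]-sl[1]),'mid',mid,'head foot',hd-11*n,'off',(hd-mid)@[0,1,0], (hd-mid)@u)
# keyhole: plate top plane in tool frame
pz=-M[:,2]; o=T+M[:,2]*35.6   # underside origin
dt=pz@(o+4*pz)
print('pred entry px',proj(f,[o+50*M[:,1]+4*pz, o+50*M[:,1], o+4*pz+92*M[:,1]+45*M[:,0],o+4*pz-60*M[:,1]+45*M[:,0]]))
# plate pts depth plane
vv,uu=np.mgrid[185:230:2,180:430:2]; uv=np.c_[uu.ravel(),vv.ravel()]; W=world(f,uv); h=(W-o)@pz; k=abs(h-4)<6; W=W[k]
m=W.mean(0); nn=np.linalg.svd(W-m)[2][2]; nn*=np.sign(nn[2]); print('plate n',nn,'h',np.median(h[k]),k.sum())
L=(W-o)@M; print('plate extents tool x',np.percentile(L[:,0],[0,100]),'tool y',np.percentile(L[:,1],[0,100]))
g=cv2.resize(f['color'][160:290,310:450],None,fx=4,fy=4,interpolation=cv2.INTER_CUBIC); cv2.imwrite('pics/w4.png',g)
E
```

```text
n [-0.49995919 -0.00459522  0.86603677] d -232.80221903475802 2217 tool z [ 0.50045652  0.00164106 -0.86576012]
slot [[692.9 -12.4 131.2]
 [693.4 -55.9 131.2]] 43.54822643652636 mid [693.16500995 -34.15857487 131.16652456] head foot [692.85588691 -27.07047265 131.02567889] off 7.037554819487831 -0.33813257550631004
pred entry px [[359.69111899 246.75098552]
 [358.03462501 244.28043053]
 [439.72655012 172.67621389]
 [171.52626025 173.2391571 ]]
plate n [-0.4994404  -0.00472501  0.86633536] h 5.247111959993499 2550
plate extents tool x [11.35452648 38.64656537] tool y [-57.86028203  89.27257781]
```

View pics/w4.png

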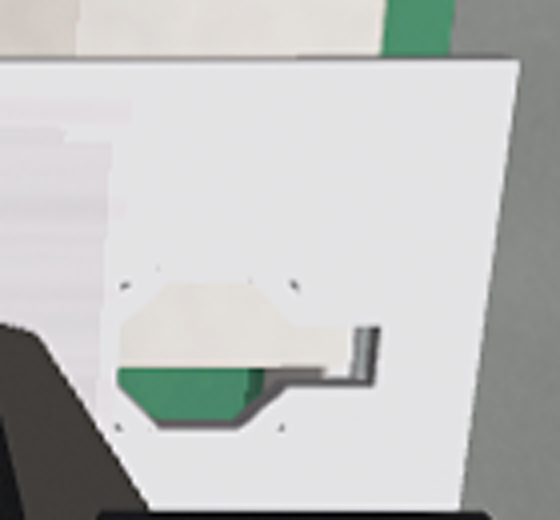

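Keyhole entry outline in the crop spans columns from 118 with rows 283–430, and the slot end is at column 381. The entry centre row is ≈248.6 in the full image. Measuring the key and screw with the same camera lets calibration error cancel.

```bash
python3 - <<'E'
from h import *
from scipy.spatial.transform import Rotation as R
s=env.sense(); M=R.from_quat(s['tool_rot']).as_matrix(); T=s['ee_pos']; pz=-M[:,2]; o=T+M[:,2]*35.6
f=pickle.load(open('/tmp/wrist.pkl','rb'))
for h in(4,5.2):
    P=plane(f,[[339.1,248.7],[404.9,248.5],[360,230.5],[360,267.2],[439.4,174.9]],pz,pz@o+h)
    print(h,((P-o)@M).round(1))
hd=np.array([692.86,-27.07,131.03]); print('screw foot in tool frame',(hd-o)@M)
print(R.from_matrix(M).as_rotvec(), s['qpos'])
E
```

```text
4 [[ -1.3  37.6  -4. ]
 [ -1.1  77.4  -4. ]
 [ 10.4  49.5  -4. ]
 [-13.5  51.1  -4. ]
 [ 43.7  92.   -4. ]]
5.2 [[ -0.8  37.3  -5.2]
 [ -0.6  76.8  -5.2]
 [ 10.8  49.1  -5.2]
 [-13.   50.8  -5.2]
 [ 43.9  91.4  -5.2]]
screw foot in tool frame [76.11049097 48.18655936 85.21125176]
[1.92331148 1.93033715 0.51759149] [ 0.0299126   0.22638283  0.14542402  2.14414127 -0.43212085  0.27872968
  0.55336813]
```

Emit:
{"fn": "send_rows", "kwargs": {
  "rows": [
    [-0.08, 0.97, -0.05, 0, 0, 0],
    [0, 0.97, 0, 0, 0, 0],
    [0, 0.97, 0, 0, 0, 0],
    [0, 0.97, 0, 0, 0, 0],
    [0.37, 0, -0.65, 0, 0, 0],
    [0.37, 0, -0.65, 0, 0, 0],
    [0.37, 0, -0.65, 0, 0, 0],
    [0.37, 0, -0.65, 0, 0, 0],
    [0.15, 0, -0.26, 0, 0, 0],
    [0, 0, 0, 0, 0, 0],
    [0, 0, 0, 0, 0, 0],
    [0, 0, 0, 0, 0, 0]
  ]
}}

```text
t: 9.6
ee_pos: [622.1, -26.6, 154.1]
tool_rot: [0.682, 0.684, 0.184, 0.183]
contact_force: [-0.2, 0.5, -4.1]
grip_width: 0.258
finger_force: 50.0
```

```bash
python3 - <<'E'
from h import *
from scipy.spatial.transform import Rotation as R
s=env.sense(); M=R.from_quat(s['tool_rot']).as_matrix(); T=s['ee_pos']; pz=-M[:,2]; o=T+M[:,2]*35.6
print(s['t'],T,s['contact_force'],s['ft_torque'],'screw in tool',(np.array([692.86,-27.07,131.03])-o)@M)
f=grab('wrist')
g=cv2.resize(f['color'][180:310,310:450],None,fx=4,fy=4,interpolation=cv2.INTER_CUBIC); cv2.imwrite('pics/w5.png',g)
E
```

```text
9.6 [622.06956278 -26.60904362 154.12648959] [-0.18069351  0.4918017  -4.06186167] [-0.00356795  0.96420895 -0.02471189] screw in tool [-0.66838307 49.68316039 19.86244812]
```

View pics/w5.png

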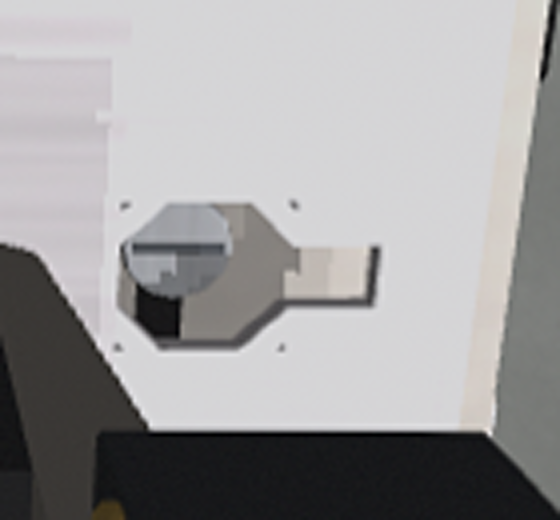

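```bash
python3 - <<'E'
from h import *
from scipy.spatial.transform import Rotation as R
s=env.sense(); M=R.from_quat(s['tool_rot']).as_matrix(); T=s['ee_pos']; pz=-M[:,2]; o=T+M[:,2]*35.6
f=pickle.load(open('/tmp/wrist.pkl','rb'))
for h in(7,8.9,11):
    P=plane(f,[[354.4,241.4],[341,241.4],[367.7,241.4],[354.4,254.2]],pz,pz@o-h); print(h,((P-o)@M).round(1))
P=plane(f,[[339.1,248.7],[404.9,248.5],[360,230.8],[360,267]],pz,pz@o+4); print(((P-o)@M).round(1))
E
```

```text
7 [[ 0.4 49.4  7. ]
 [ 0.4 40.9  7. ]
 [ 0.4 57.9  7. ]
 [-8.4 50.   7. ]]
8.9 [[-0.3 50.   8.9]
 [-0.3 41.3  8.9]
 [-0.3 58.5  8.9]
 [-9.3 50.5  8.9]]
11 [[ -1.2  50.5  11. ]
 [ -1.2  41.8  11. ]
 [ -1.1  59.2  11. ]
 [-10.2  51.1  11. ]]
[[ -0.1  37.6  -4. ]
 [  0.1  77.3  -4. ]
 [ 11.4  49.4  -4. ]
 [-12.2  51.1  -4. ]]
```

Emit:
{"fn": "send_rows", "kwargs": {
  "rows": [
    [0.075, 0, -0.13, 0, 0, 0],
    [0.075, 0, -0.13, 0, 0, 0],
    [0.075, 0, -0.13, 0, 0, 0],
    [0.05, 0, -0.087, 0, 0, 0],
    [0, 0, 0, 0, 0, 0]
  ]
}}

```text
t: 10.15
ee_pos: [627.6, -27.7, 144.4]
tool_rot: [0.682, 0.683, 0.183, 0.183]
contact_force: [-0.7, 0.6, -3.4]
grip_width: 0.258
finger_force: 50.0
```

Emit:
{"fn": "send_rows", "kwargs": {
  "rows": [
    [0.05, 0, -0.087, 0, 0, 0],
    [0.05, 0, -0.087, 0, 0, 0],
    [0, 0, 0, 0, 0, 0]
  ]
}}

```text
t: 10.45
ee_pos: [629.6, -27.8, 140.5]
tool_rot: [0.683, 0.683, 0.183, 0.183]
contact_force: [0.3, -0.5, -3.0]
grip_width: 0.258
finger_force: 50.0
```

Emit:
{"fn": "send_rows", "kwargs": {
  "rows": [
    [0.025, 0, -0.043, 0, 0, 0],
    [0.025, 0, -0.043, 0, 0, 0],
    [0, 0, 0, 0, 0, 0]
  ]
}}

```text
t: 10.75
ee_pos: [630.5, -27.8, 138.7]
tool_rot: [0.682, 0.683, 0.183, 0.183]
contact_force: [-0.2, 0.9, -3.3]
grip_width: 0.257
finger_force: 50.0
```

Emit:
{"fn": "send_rows", "kwargs": {
  "rows": [
    [0.025, 0, -0.043, 0, 0, 0],
    [0, 0, 0, 0, 0, 0]
  ]
}}

```text
t: 10.95
ee_pos: [631.1, -27.8, 137.9]
tool_rot: [0.683, 0.683, 0.183, 0.183]
contact_force: [-0.6, 0.2, -2.9]
grip_width: 0.257
finger_force: 50.0
```

Emit:
{"fn": "send_rows", "kwargs": {
  "rows": [
    [0.0125, 0, -0.0215, 0, 0, 0],
    [0.0125, 0, -0.0215, 0, 0, 0],
    [0, 0, 0, 0, 0, 0]
  ]
}}

```text
t: 11.25
ee_pos: [631.5, -27.8, 137.1]
tool_rot: [0.682, 0.683, 0.183, 0.183]
contact_force: [-0.8, -0.9, -3.3]
grip_width: 0.258
finger_force: 50.0
```

Emit:
{"fn": "send_rows", "kwargs": {
  "rows": [
    [0.0125, 0, -0.0215, 0, 0, 0],
    [0, 0, 0, 0, 0, 0]
  ]
}}

```text
t: 11.45
ee_pos: [631.8, -27.8, 136.7]
tool_rot: [0.683, 0.683, 0.183, 0.183]
contact_force: [0.4, 0.0, -3.4]
grip_width: 0.259
finger_force: 50.0
```

Emit:
{"fn": "send_rows", "kwargs": {
  "rows": [
    [0.0125, 0, -0.0215, 0, 0, 0],
    [0, 0, 0, 0, 0, 0]
  ]
}}

```text
t: 11.65
ee_pos: [632.1, -27.8, 136.3]
tool_rot: [0.683, 0.683, 0.183, 0.183]
contact_force: [-0.8, -0.3, -2.9]
grip_width: 0.26
finger_force: 50.0
```

Emit:
{"fn": "send_rows", "kwargs": {
  "rows": [
    [0.0125, 0, -0.0215, 0, 0, 0],
    [0, 0, 0, 0, 0, 0]
  ]
}}

```text
t: 11.85
ee_pos: [632.2, -27.8, 136.0]
tool_rot: [0.683, 0.683, 0.183, 0.183]
contact_force: [-2.4, -0.2, 0.4]
grip_width: 0.254
finger_force: 50.0
```

Emit:
{"fn": "send_rows", "kwargs": {
  "rows": [
    [0.0125, 0, -0.0215, 0, 0, 0],
    [0, 0, 0, 0, 0, 0]
  ]
}}

```text
t: 12.05
ee_pos: [632.3, -27.9, 136.0]
tool_rot: [0.683, 0.683, 0.184, 0.183]
contact_force: [-6.5, -0.7, 4.8]
grip_width: 0.258
finger_force: 50.0
```

Emit:
{"fn": "send_rows", "kwargs": {
  "rows": [
    [0.0125, 0, -0.0215, 0, 0, 0],
    [0, 0, 0, 0, 0, 0]
  ]
}}

```text
t: 12.25
ee_pos: [632.3, -27.9, 135.9]
tool_rot: [0.683, 0.683, 0.184, 0.183]
contact_force: [-10.5, -0.9, 10.9]
grip_width: 0.256
finger_force: 50.0
```

Panel contact is felt at the expected depth: underside ≈ 0 above the panel, so the head is through the keyhole. I'm backing off slightly and then sliding down the slope.

Emit:
{"fn": "send_rows", "kwargs": {
  "rows": [
    [-0.05, 0, 0.087, 0, 0, 0],
    [0, 0, 0, 0, 0, 0],
    [-0.0866, 0, -0.05, 0, 0, 0],
    [-0.0866, 0, -0.05, 0, 0, 0],
    [-0.0866, 0, -0.05, 0, 0, 0],
    [-0.0866, 0, -0.05, 0, 0, 0],
    [0, 0, 0, 0, 0, 0]
  ]
}}

```text
t: 12.95
ee_pos: [624.7, -27.7, 132.3]
tool_rot: [0.682, 0.684, 0.183, 0.183]
contact_force: [-0.1, -0.1, -2.8]
grip_width: 0.258
finger_force: 50.0
```

Emit:
{"fn": "send_rows", "kwargs": {
  "rows": [
    [-0.0866, 0, -0.05, 0, 0, 0],
    [-0.0866, 0, -0.05, 0, 0, 0],
    [0, 0, 0, 0, 0, 0]
  ]
}}

```text
t: 13.25
ee_pos: [621.2, -27.7, 130.4]
tool_rot: [0.683, 0.683, 0.183, 0.183]
contact_force: [-0.4, -0.4, -3.4]
grip_width: 0.256
finger_force: 50.0
```

Emit:
{"fn": "send_rows", "kwargs": {
  "rows": [
    [-0.0866, 0, -0.05, 0, 0, 0],
    [-0.0866, 0, -0.05, 0, 0, 0],
    [0, 0, 0, 0, 0, 0]
  ]
}}

```text
t: 13.55
ee_pos: [617.6, -27.8, 128.5]
tool_rot: [0.683, 0.683, 0.183, 0.183]
contact_force: [-0.6, -0.0, -2.8]
grip_width: 0.258
finger_force: 50.0
```

Emit:
{"fn": "send_rows", "kwargs": {
  "rows": [
    [-0.0866, 0, -0.05, 0, 0, 0],
    [-0.0866, 0, -0.05, 0, 0, 0],
    [0, 0, 0, 0, 0, 0]
  ]
}}

```text
t: 13.85
ee_pos: [614.1, -27.8, 126.5]
tool_rot: [0.683, 0.683, 0.183, 0.183]
contact_force: [-0.2, 0.2, -3.1]
grip_width: 0.259
finger_force: 50.0
```

Emit:
{"fn": "send_rows", "kwargs": {
  "rows": [
    [-0.0433, 0, -0.025, 0, 0, 0],
    [-0.0433, 0, -0.025, 0, 0, 0],
    [0, 0, 0, 0, 0, 0]
  ]
}}

```text
t: 14.15
ee_pos: [612.9, -27.8, 126.2]
tool_rot: [0.683, 0.683, 0.183, 0.183]
contact_force: [0.1, -0.1, -3.4]
grip_width: 0.26
finger_force: 50.0
```

Emit:
{"fn": "send_rows", "kwargs": {
  "rows": [
    [-0.0433, 0, -0.025, 0, 0, 0],
    [0, 0, 0, 0, 0, 0]
  ]
}}

```text
t: 14.35
ee_pos: [612.2, -27.8, 126.1]
tool_rot: [0.683, 0.684, 0.183, 0.183]
contact_force: [-0.0, -0.3, -2.9]
grip_width: 0.256
finger_force: 50.0
```

Emit:
{"fn": "send_rows", "kwargs": {
  "rows": [
    [-0.0433, 0, -0.025, 0, 0, 0],
    [0, 0, 0, 0, 0, 0]
  ]
}}

```text
t: 14.55
ee_pos: [611.4, -27.8, 125.9]
tool_rot: [0.683, 0.684, 0.182, 0.183]
contact_force: [0.5, 0.2, -3.0]
grip_width: 0.259
finger_force: 50.0
```

```bash
python3 - <<'E'
from h import *
from scipy.spatial.transform import Rotation as R
s=env.sense(); M=R.from_quat(s['tool_rot']).as_matrix(); print(s['t'],s['ee_pos'],s['qpos'].round(3),s['contact_force'],s['ft_torque']);print(M.round(4))
T=s['ee_pos'];o=T+M[:,2]*35.6;print((np.array([692.86,-27.07,131.03])-o)@M)
E
```

```text
14.55 [611.40932899 -27.8494116  125.87425765] [-0.34   0.412  0.39   2.188 -1.291  0.149  1.23 ] [ 0.46157405  0.21696583 -2.98615592] [-0.07755306  0.89473312  0.01356846]
[[-1.200e-03  8.668e-01  4.987e-01]
 [ 1.000e+00  1.300e-03  2.000e-04]
 [-5.000e-04  4.987e-01 -8.668e-01]]
[ 0.67665063 73.17317212  0.54733733]
```

Joints 5 and 6 have reached their limits about 1 mm short of the stop. The cover is already under the head, so I'll release it with a partial opening, back out, and finish with the tool turned and upright, gripping across the block's 60 mm.

Emit:
{"fn": "send_rows", "kwargs": {
  "rows": [
    [0, 0, 0, 0, 0, 0],
    [0, 0, 0, 0, 0, 0],
    [0, 0, 0, 0, 0, 0],
    [0, 0, 0, 0, 0, 0],
    [0, 0, 0, 0, 0, 0],
    [0, 0, 0, 0, 0, 0]
  ],
  "fingers": -0.1
}}

```text
t: 15.15
ee_pos: [611.6, -27.8, 126.0]
tool_rot: [0.683, 0.684, 0.183, 0.183]
contact_force: [-0.6, 0.2, 0.2]
grip_width: 0.548
finger_force: 0.0
```

Emit:
{"fn": "send_rows", "kwargs": {
  "rows": [
    [-0.1, 0, 0.173, 0, 0, 0],
    [-0.2, 0, 0.35, 0, 0, 0],
    [-0.3, 0, 0.52, 0, 0, 0],
    [-0.3, 0, 0.52, 0, 0, 0],
    [-0.3, 0, 0.52, 0, 0, 0],
    [-0.3, 0, 0.52, 0, 0, 0],
    [-0.3, 0, 0.52, 0, 0, 0],
    [-0.3, 0, 0.52, 0, 0, 0],
    [0, 0, 0, 0, 0, 0]
  ]
}}

```text
t: 16.05
ee_pos: [569.4, -27.6, 199.8]
tool_rot: [0.683, 0.683, 0.183, 0.183]
contact_force: [-0.4, -0.5, 0.7]
grip_width: 0.552
finger_force: 0.0
```

```bash
python3 - <<'E'
from h import *
s=env.sense(); print(s['t'],s['ee_pos'],s['tool_rot'],s['qpos'].round(3),s['contact_force'])
f=grab('wrist'); cv2.imwrite('pics/w6.png',f['color'])
E
```

```text
16.05 [569.44893788 -27.57679021 199.83331287] [0.6825078  0.68349833 0.18332142 0.18277417] [-0.778  0.248  0.877  2.257 -0.837  0.28   0.795] [-0.44883165 -0.51682314  0.69592223]
```

View pics/w6.png

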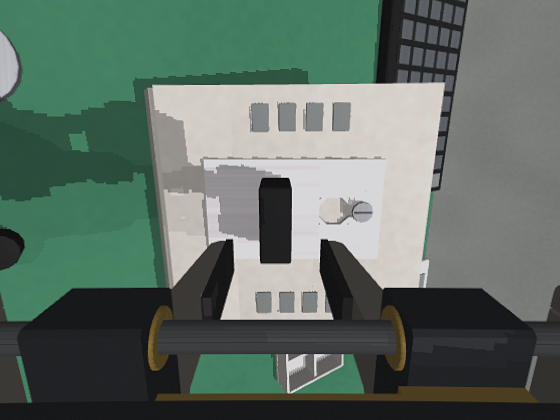

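The cover lies flat on the panel with the head at (362,211) in the slot end area. I'm reorienting now: tool upright, closing across y.

Emit:
{"fn": "send_rows", "kwargs": {
  "rows": [
    [0.31, 0, 0, 0, 0.935, 0],
    [0.31, 0, 0, 0, 0.935, 0],
    [0.31, 0, 0, 0, 0.935, 0],
    [0.31, 0, 0, 0, 0.935, 0],
    [0.31, 0, 0, 0, 0.935, 0],
    [0.31, 0, 0, 0, 0.935, 0],
    [0.31, 0, 0, 0, 0.935, 0],
    [0, 0, 0, 0, 0, -0.98],
    [0, 0, 0, 0, 0, -0.98],
    [0, 0, 0, 0, 0, -0.98],
    [0, 0, 0, 0, 0, -0.98],
    [0, 0, 0, 0, 0, -0.98]
  ],
  "fingers": -1
}}

```text
t: 17.3
ee_pos: [612.9, -27.7, 197.5]
tool_rot: [0.832, 0.555, -0.001, -0.001]
contact_force: [1.0, -1.1, 0.3]
grip_width: 1.003
finger_force: 0.0
```

Emit:
{"fn": "send_rows", "kwargs": {
  "rows": [
    [0, 0, 0, 0, 0, -0.98],
    [0, 0, 0, 0, 0, -0.98],
    [0, 0, 0, 0, 0, -0.98],
    [0, 0, 0, 0, 0, -0.98],
    [0, 0, 0, 0, 0, -0.98],
    [0, 0, 0, 0, 0, -0.98],
    [0, 0, 0, 0, 0, -0.98],
    [0, 0, 0, 0, 0, -0.98],
    [0, 0, 0, 0, 0, -0.98],
    [0, 0, 0, 0, 0, -0.98],
    [0, 0, 0, 0, 0, -0.98],
    [0, 0, 0, 0, 0, -0.98]
  ]
}}

```text
t: 18.5
ee_pos: [613.0, -27.7, 197.4]
tool_rot: [0.993, 0.118, -0.001, -0.001]
contact_force: [0.3, -0.4, -0.4]
grip_width: 1.003
finger_force: 0.0
```

Emit:
{"fn": "send_rows", "kwargs": {
  "rows": [
    [0, 0, 0, 0, 0, -0.98],
    [0, 0, 0, 0, 0, -0.98],
    [0, 0, 0, 0, 0, -0.98],
    [0, 0, 0, 0, 0, 0],
    [0, 0, 0, 0, 0, 0]
  ]
}}

```text
t: 19.0
ee_pos: [612.9, -27.9, 197.8]
tool_rot: [1.0, 0.003, -0.0, -0.001]
contact_force: [0.1, 0.1, 0.3]
grip_width: 1.003
finger_force: 0.0
```

```bash
python3 - <<'E'
from h import *
from scipy.spatial.transform import Rotation as R
s=env.sense(); print(s['t'],s['ee_pos'],R.from_quat(s['tool_rot']).as_matrix().round(3),s['qpos'].round(3))
f=grab('wrist')
vv,uu=np.mgrid[0:420:2,0:560:2]; uv=np.c_[uu.ravel(),vv.ravel()]; W=world(f,uv); c=f['color'][uv[:,1],uv[:,0]]
n=np.array([-.5,0,.866]);u=np.array([.866,0,.5]); o=np.array([629.6,-28.3,94.6]); L=np.c_[(W-o)@u,(W-o)[:,1],(W-o)@n]
b=(abs(L[:,0])<25)&(abs(L[:,1])<45)&(abs(L[:,2]-48)<5)&(c.max(1)<90)
print(b.sum(),L[b].mean(0),cv2.minAreaRect(np.float32(L[b][:,:2])))
p=(abs(L[:,0]-16)<90)&(abs(L[:,1])<60)&(abs(L[:,2]-4)<3); print(np.median(L[p][:,2]))
cv2.imwrite('pics/w7.png',f['color'])
E
```

```text
19.0 [612.89925863 -27.88039999 197.84264398] [[ 1.     0.006 -0.001]
 [ 0.006 -1.     0.002]
 [-0.001 -0.002 -1.   ]] [-0.847  0.852  1.331  1.787 -0.881  1.252 -0.831]
511 [ 2.81624397  0.09747023 47.57958805] ((0.8908147811889648, 0.24667739868164062), (59.663822174072266, 22.373750686645508), 89.1375732421875)
3.961981343838532
```

View pics/w7.png

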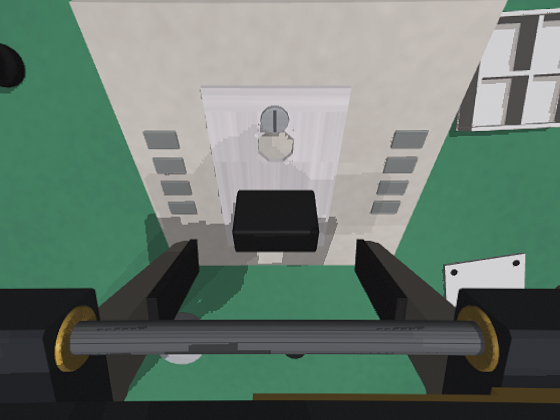

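Emit:
{"fn": "send_rows", "kwargs": {
  "rows": [
    [0, 0, -0.65, 0, 0, 0],
    [0, 0, -0.65, 0, 0, 0],
    [0, 0, -0.65, 0, 0, 0],
    [0, 0, -0.65, 0, 0, 0],
    [0, 0, -0.65, 0, 0, 0],
    [0, 0, -0.15, 0, 0, 0],
    [0, 0, 0, 0, 0, 0]
  ]
}}

```text
t: 19.75
ee_pos: [612.7, -28.0, 130.1]
tool_rot: [1.0, 0.002, -0.0, -0.001]
contact_force: [-0.4, 0.4, 1.4]
grip_width: 0.998
finger_force: 0.0
```

```bash
python3 - <<'E'
from h import *
s=env.sense(); print(s['t'],s['ee_pos'],s['tool_rot'],s['qpos'].round(3),s['contact_force'])
E
```

```text
19.75 [612.65192446 -27.95034615 130.10548038] [ 9.99997748e-01  2.01011260e-03 -4.25969013e-04 -5.31091108e-04] [-0.809  0.92   1.246  1.832 -0.967  1.159 -0.785] [-0.39955806  0.41366148  1.41880053]
```

Emit:
{"fn": "send_rows", "kwargs": {
  "rows": [
    [0, 0, 0, 0, 0, 0],
    [0, 0, 0, 0, 0, 0],
    [0, 0, 0, 0, 0, 0],
    [0, 0, 0, 0, 0, 0],
    [0, 0, 0, 0, 0, 0],
    [0, 0, 0, 0, 0, 0],
    [0, 0, 0, 0, 0, 0]
  ],
  "fingers": 1,
  "grip_force": 15
}}

```text
t: 20.45
ee_pos: [613.0, -27.6, 131.0]
tool_rot: [1.0, 0.002, 0.0, -0.001]
contact_force: [-1.0, 1.9, 3.5]
grip_width: 0.654
finger_force: 15.0
```

Emit:
{"fn": "send_rows", "kwargs": {
  "rows": [
    [-0.022, 0, -0.0125, 0, 0, 0],
    [-0.022, 0, -0.0125, 0, 0, 0],
    [0, 0, 0, 0, 0, 0]
  ]
}}

```text
t: 20.75
ee_pos: [612.9, -27.6, 131.0]
tool_rot: [1.0, 0.002, 0.001, -0.001]
contact_force: [0.4, 0.9, 4.8]
grip_width: 0.651
finger_force: 15.0
```

Emit:
{"fn": "send_rows", "kwargs": {
  "rows": [
    [-0.022, 0, -0.0125, 0, 0, 0],
    [0, 0, 0, 0, 0, 0]
  ]
}}

```text
t: 20.95
ee_pos: [612.8, -27.7, 131.0]
tool_rot: [1.0, 0.002, 0.002, -0.001]
contact_force: [1.7, 1.4, 5.9]
grip_width: 0.651
finger_force: 15.0
```

Emit:
{"fn": "send_rows", "kwargs": {
  "rows": [
    [-0.022, 0, -0.0125, 0, 0, 0],
    [-0.022, 0, -0.0125, 0, 0, 0],
    [0, 0, 0, 0, 0, 0]
  ]
}}

```text
t: 21.25
ee_pos: [612.7, -27.7, 130.9]
tool_rot: [1.0, 0.002, 0.002, -0.001]
contact_force: [3.3, 1.0, 6.2]
grip_width: 0.651
finger_force: 15.0
```

Emit:
{"fn": "send_rows", "kwargs": {
  "rows": [
    [-0.022, 0, -0.0125, 0, 0, 0],
    [0, 0, 0, 0, 0, 0]
  ]
}}

```text
t: 21.45
ee_pos: [612.7, -27.7, 130.9]
tool_rot: [1.0, 0.002, 0.003, -0.001]
contact_force: [3.2, 1.6, 6.8]
grip_width: 0.654
finger_force: 15.0
```

```bash
python3 - <<'E'
from h import *
s=env.sense(); print(s['t'],s['ee_pos'],s['qpos'].round(3),s['contact_force'],s['ft_torque'])
f=grab('top'); g=cv2.resize(f['color'][120:200,240:330],None,fx=6,fy=6,interpolation=cv2.INTER_CUBIC)
f=grab('wrist'); c=f['color']
cv2.imwrite('pics/w8.png',cv2.resize(c[70:270,180:380],(600,600),interpolation=cv2.INTER_CUBIC))
E
```

```text
21.45 [612.68532116 -27.72422232 130.85503771] [-0.812  0.917  1.248  1.836 -0.97   1.153 -0.781] [3.22057574 1.63394703 6.82324199] [ 0.46576296 -0.54391135  0.0762454 ]
```

View pics/w8.png

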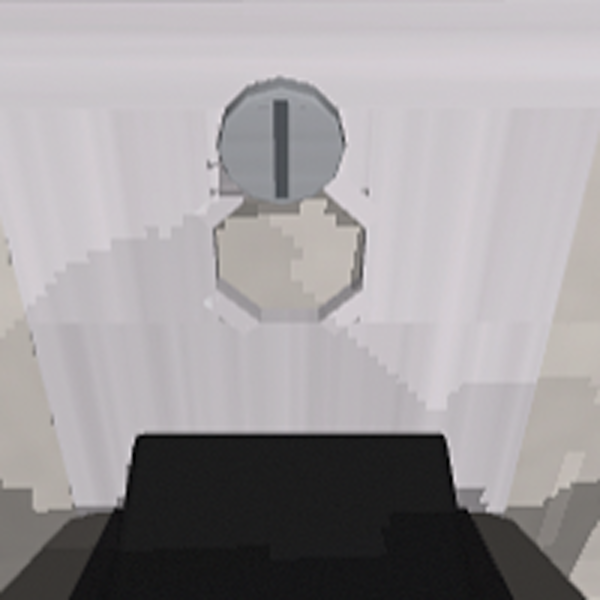

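```bash
python3 - <<'E'
from h import *
f=pickle.load(open('/tmp/wrist.pkl','rb')); n=np.array([-.5,-.004,.866]);u=np.array([.866,0,.5])
px=lambda x,y:[180+(x+.5)/3-.5,70+(y+.5)/3-.5]
for d in(-232.8,-234):
    hd=plane(f,[px(281,143),px(218,143),px(344,143)],n,d+11); k=plane(f,[px(289,322),px(214,245),px(364,245)],n,d+4)
    print(d,'axis x in cover',38+(hd[0]-k[0])@u,'y',hd[0][1]-(k[1][1]+k[2][1])/2,'head dia',hd[1][1]-hd[2][1],'entry',k[1][1]-k[2][1])
E
```

```text
-232.8 axis x in cover 75.45710054183817 y 1.119725458523039 head dia 17.41713411458127 entry 23.983374347365377
-234 axis x in cover 75.77702627756932 y 1.1311968417104907 head dia 17.592665284028236 entry 24.211659944358885
```

At the stop: the image gives the axis at x ≈ 74–75 in the cover, the pull resistance is building up, and nothing moves. I'm easing the tension and releasing.

Emit:
{"fn": "send_rows", "kwargs": {
  "rows": [
    [0.05, 0, 0.03, 0, 0, 0],
    [0, 0, 0, 0, 0, 0]
  ]
}}

```text
t: 21.75
ee_pos: [612.7, -27.7, 130.9]
tool_rot: [1.0, 0.002, 0.002, -0.001]
contact_force: [1.4, 1.9, 6.5]
grip_width: 0.654
finger_force: 15.0
```

Emit:
{"fn": "send_rows", "kwargs": {
  "rows": [
    [0, 0, 0, 0, 0, 0],
    [0, 0, 0, 0, 0, 0],
    [0, 0, 0, 0, 0, 0],
    [0, 0, 0, 0, 0, 0],
    [0, 0, 0, 0, 0, 0],
    [0, 0, 0, 0, 0, 0]
  ],
  "fingers": -1
}}

```text
t: 22.35
ee_pos: [611.2, -27.9, 129.8]
tool_rot: [1.0, 0.002, -0.0, -0.001]
contact_force: [-0.1, -0.3, 0.1]
grip_width: 0.999
finger_force: 0.0
```

Emit:
{"fn": "send_rows", "kwargs": {
  "rows": [
    [0, 0, 0.2, 0, 0, 0],
    [0, 0, 0.5, 0, 0, 0],
    [0, 0, 0.7, 0, 0, 0],
    [0, 0, 0.7, 0, 0, 0],
    [0, 0, 0.7, 0, 0, 0],
    [0, 0, 0.7, 0, 0, 0],
    [0, 0, 0, 0, 0, 0]
  ]
}}

```text
t: 23.05
ee_pos: [612.3, -28.2, 202.3]
tool_rot: [1.0, 0.002, 0.002, -0.001]
contact_force: [-0.2, -0.6, 1.0]
grip_width: 0.997
finger_force: 0.0
```

```bash
python3 - <<'E'
from h import *
s=env.sense(); print(s['t'],s['ee_pos'],s['qpos'].round(3),s['contact_force'])
f=grab('wrist')
vv,uu=np.mgrid[0:420,0:560]; uv=np.c_[uu.ravel(),vv.ravel()]; W=world(f,uv); c=f['color'][uv[:,1],uv[:,0]]
n=np.array([-.5,-.004,.866]);u=np.array([.866,0,.5]); o=np.array([629.6,-28.3,94.6]); L=np.c_[(W-o)@u,(W-o)[:,1],(W-o)@n]
b=(abs(L[:,0])<25)&(abs(L[:,1])<45)&(abs(L[:,2]-48)<4)&(c.max(1)<90)
print('blk',b.sum(),L[b].mean(0),cv2.minAreaRect(np.float32(L[b][:,:2])))
hd=(abs(L[:,0]-74)<14)&(abs(L[:,1])<16)&(abs(L[:,2]-11)<2.5); print('head',hd.sum(),L[hd].mean(0),np.ptp(L[hd],axis=0))
for x in range(30,95,12):
    q=(abs(L[:,0]-x)<6)&(L[:,2]>2.2)&(L[:,2]<6)&(abs(L[:,1])<60); print(x,q.sum(),L[q][:,1].min().round(1),L[q][:,1].max().round(1),L[q][:,2].mean().round(2),end=' | ')
g=cv2.cvtColor(f['color'],6); 
cv2.imwrite('pics/w9.png',cv2.resize(f['color'][60:290,170:400],(600,600),interpolation=cv2.INTER_CUBIC))
E
```

```text
23.05 [612.28699486 -28.17624198 202.34303976] [-0.852  0.846  1.338  1.788 -0.877  1.252 -0.834] [-0.19721861 -0.58081222  0.99540282]
blk 1949 [ 2.23159099 -0.36635163 47.71072206] ((0.649815559387207, -0.5311183929443359), (24.657917022705078, 59.721553802490234), 1.9615111351013184)
head 570 [74.37759749  1.02663052 10.72426115] [18.52238716 17.27839999  3.83397225]
30 1538 -45.0 48.4 4.2 | 42 1416 -45.1 44.7 4.17 | 54 1465 -45.1 44.8 3.87 | 66 1775 -45.0 45.0 3.78 | 78 2168 -44.9 45.0 3.83 | 90 1757 -44.7 45.1 3.84 |
```

The cover is square (side edges parallel to the slope within 0.5 mm over 60 mm). It lies flat, with its top 4 mm above the panel. The head axis is ≈74 mm from the block centre, so it is locked. Nothing is touching, so I'm handing in.

```bash
python3 -c "
from workcell import env
print(env.close_job())"
```

```text
the job is handed in; nothing more can be done
None
```

The job is handed in: the keyhole cover is over the screw, pulled down to its stop under the head, flat and square on the panel and let go; I used 23 s of the 61 s, and joints 5 and 6 read 0.001 rad past their range limits for a moment during the first pull.

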